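# Switch on a pressure washer's battery isolator with its removable key

### The job

Switch the pressure washer's battery on at the isolator on the sloping control panel. Pick up the red key lying on the bench, push its steel blade fully home in the keyhole with the switch still off and let go of it, then take hold of it again by its handle and turn it clockwise to the stop, leaving it fully home in the switch. Do not knock the wrench, the brass coupling or the blue parts bin about.

Things in the scene. Friction and masses are not known exactly. Their poses are not given: they have to be found in the camera images.
- key: red plastic removable key, 115 mm long, 16 mm thick, about 80 g, first lying flat on the bench. Origin on its long axis in the plane of the shoulder's front face, 8 mm above the bench as it lies; x along the axis to the steel tip, y across the handle, z across the thickness. The same when turned half round about x. Centre of mass about 32 mm behind the origin
- key_stem (a point): middle of the key's stem, on its axis, 28 mm behind the key's origin. The stem is 16 mm wide, 16 mm thick and 45 mm long (5 to 50 mm behind the origin); between it and the blade is the shoulder, 28 mm wide (y), 16 mm thick, 5 mm long (0 to 5 mm behind the origin)
- key_handle (a point): middle of the key's handle, on its axis, 68 mm behind the key's origin: a flat grip 60 mm wide (y), 16 mm thick (z), from 50 to 87 mm behind the origin, with a small lanyard eye
- key_tip (a point): end of the key's steel part, on its axis, 28 mm ahead of the key's origin. Steel part: from the shoulder a round neck of 8 mm diameter, 8 mm long, then a flat blade 16 mm wide (y), 8 mm thick (z), 20 mm long, its last 4 mm rounded
- console: the washer's orange sheet-steel control console, fixed, 200 mm deep (x), 250 mm wide (y), 45 mm high at its front edge (-x side), 213 mm at the back; its grey top panel slopes up at 40 degrees from front to back. Origin at the centre of its underside. The panel's gauge, hour meter, lamp and rocker are at least 80 mm from the keyhole on the -y side, and at most 10 mm high
- isolator: battery isolator on the sloping panel: round black flange of 74 mm diameter standing 8 mm off the panel, with a 34 mm square steel plate and the keyhole in its middle. Origin in the middle of the keyhole's mouth, level with the plate's face; z straight out of the panel (40 degrees from vertical), x up the slope, y level across the slope. Red dot on its +y rim = off, green dot on its +x rim = on
- keyhole (a point): same point as the isolator's origin. The slot is 18.4 mm long (isolator y), 10.4 mm wide (x) and over 28 mm deep. The blade goes in along -z with the handle level across the slope (either way round) until the shoulder rests on the plate. Bayonet: only the rotor under the 5 mm plate turns, so the key turns only when within 3 mm of home, and once turned cannot be drawn out
- switch (a joint): angle of the isolator's rotor: 0 = off (it starts there; the slots line up), grows as the key is turned clockwise seen from outside the panel; 1.35 rad = on, at the stop. Needs about 0.1 N m, stays where it is left. The blade has about 0.15 rad of play before it drives the rotor
- wrench: loose steel wrench lying on the bench, 170 mm long, origin under its middle
- coupling: loose brass hose coupling standing on the bench, 38 mm diameter, 64 mm high, origin under its middle
- parts_bin: loose blue open parts bin, 150 x 105 x 60 mm, origin under its middle

How it is judged:
By the outcome, as a careful person would: the job done as asked, in the order asked, and still so for the second after the job is handed in, with the robot touching nothing.
It also fails if it takes over 54 s, if anything falls off the work surface, if the arm or the gripper's body presses on something with over 40 N, if the wrist force passes 120 N, or if a joint passes its speed limit or range.

### The arm

A 6-joint arm with a two-finger parallel gripper is mounted at the origin on the work surface. World frame = base frame: x ahead of the robot, y to its left, z up, the work surface at z = 0. Lengths are in m, angles in rad, forces in N, time in s.
With the tool pointing down it reaches from about 0.425 to 0.925 m from the base axis. Payload 12.5 kg.
Tool frame: the origin (TCP) lies midway between the tips of the shut fingers; the grasp point (between the pads) lies 19 mm behind it (manip.grasp_offset is the distance from the TCP to the grasp point, in m); z points along the fingers, y is the line along which they close (so a half turn about z gives the same grasp; the last joint's range is limited). The gripper opens to 85 mm and grips with 20 to 120 N. Pads are 22 mm wide; open, the fingers measure 114 mm over their backs; the gripper's body (76 mm by 85 mm) begins 54 mm behind the grasp point. The pads swing forward as they close: fully open they stand 13 mm farther back than shut.
Start: joints at [1.054, 0.491, 1.559, -0, 1.092, -0.106], TCP at [0.25, 0.573, 0.231] pointing down, gripper open.
Joint ranges: [-3.1, 3.1], [-0.84, 2.19], [0.05, 2.79], [-1.13, 4.28], [0.06, 2.93], [-2.69, 2.69]. Speed limits (rad/s): [2.22, 2.22, 2.79, 3.14, 3.14, 3.14].

### API

Orientations are given as a rotation vector (axis times angle).
In Python, from station import manip, vision gives the robot as it stands.
- The arm moves only by the shell command python3 -m pendant 'ROWS' [OPENING]. ROWS is JSON, one flat list of numbers, 6 for each row, row after row: the shift along the tool's x, y, z in mm, then the turn, a rotation vector about the tool's x, y, z in degrees. A call has 1 to 10 rows; each row is the pose to reach, as a shift and turn from the pose commanded when the call began, along the tool's axes at that moment; what a row does not reach only later rows make up. A row lasts 1/8 s, in which the tool goes at most 62.5 mm and 10.7 degrees, less where a joint would pass 70% of its speed; a pose out of reach is approached as far as the arm can. A call with a gripper value outside its range is refused whole. OPENING is the closure, from 0 (fully open) to 1 (shut), set as the call begins (- or left out, the last holds). The fingers move at their own pace and stop on an object; the grip force is fixed at half the most. Time passes only in rows, so rows that repeat a pose let the fingers close. It gives the time, the measured TCP pose, the force, the opening and the grip force at its end, in the units of the state.
- manip.observe(): the state, without advancing time (a new reading comes with each control period).
- vision.read_camera(name): name is "scene" or "side" or "wrist"; returns the picture (400x640x3 uint8, blue, green, red); there is no depth.
- vision.camera_model(name): a dict with "fovy" (degrees; the focal length in pixels is half the picture's height over the tangent of half this angle, whatever the lens; pixels are square), "cx", "cy" (the principal point, pixels), "R" (3x3) and "t" (3): a world point X has camera coordinates R X + t; the wrist camera has in their place "T_tool_cam" (4x4, takes a point from camera to tool coordinates, whose origin is the TCP and whose axes are the flange's). Camera axes: x right, y down, z forward; pixel columns grow to the right and rows downward; lengths in m; the calibration is good to about 2 mm. A picture is of the moment at which its call begins: read the wrist's pose just before it. camera_model takes no time and is no camera call.
- manip.sign_off(): hands the job in; it is judged then, once.
The state is a dict: "t": time; "joints": joint angles; "qvel": joint speeds; "effort": joint torques, N m; "tool_pos": TCP position; "eef_rot": TCP orientation; "ft_force": force on the tool from outside, world axes, zero at the start; "ft_torque": the same for the moment, N m; "finger_gap": finger opening in m; "grasp_force": force on a finger pad.
Only numpy, scipy, OpenCV 4.12 (cv2) and the standard library are available. Lean on these libraries where they do the work, as an engineer would, in place of code of your own. Each camera call takes 0.05 s, during which the arm holds its last target. There are 200 camera calls.

## Working session

There is one attempt and no reset: what is moved stays moved. The work goes in short steps, Python scripts to look and compute and a shell command to move; the robot and the scene stay as the last step left them, time stands still between calls to the robot, and variables do not carry over. Pictures are saved under pics/ and viewed, at most 10 in all, crops included, and the job is handed in when it is done.

```bash
ls; mkdir -p pics
python3 - <<'E'
from station import manip, vision
import cv2, numpy as np
s=manip.observe(); print(s)
for n in ("scene","side","wrist"):
    im=vision.read_camera(n); cv2.imwrite(f"pics/{n}0.png",im); print(n,vision.camera_model(n))
a=cv2.imread("pics/scene0.png")
E
```

```text
pics
{'t': 0.0, 'joints': array([ 1.05439183e+00,  4.91563055e-01,  1.55947187e+00,  1.05981073e-06,
        1.09170057e+00, -1.05579073e-01]), 'qvel': array([ 5.98368743e-05,  5.31577976e-04, -9.40965764e-04, -5.33300375e-04,
       -1.17876574e-03, -2.63278108e-04]), 'effort': array([ 6.81260121e-05, -6.18434644e+01, -2.61596221e+01, -5.52504764e-05,
        4.06901803e-03,  3.14899944e-05]), 'tool_pos': array([0.24945349, 0.57280242, 0.23071785]), 'eef_rot': array([-6.40723605e-01, -3.07520274e+00,  1.70842351e-03]), 'ft_force': array([-0.06607488,  0.43608425,  0.04424558]), 'ft_torque': array([-0.02553216,  0.00052284,  0.0012516 ]), 'grasp_force': 0.0, 'finger_gap': 0.085595418431579}
scene {'fovy': 55.15158906156116, 'cx': 322.39617029017853, 'cy': 206.05559953708814, 'R': array([[ 0.6563086 ,  0.75449025, -0.00186623],
       [ 0.61584546, -0.53713132, -0.57638903],
       [-0.43588231,  0.37713977, -0.8171733 ]]), 't': array([-0.44420077, -0.26267336,  1.27500738])}
side {'fovy': 52.03709194254634, 'cx': 316.87764900427806, 'cy': 193.4614714652705, 'R': array([[-0.8935273 , -0.4489515 ,  0.00717754],
       [-0.35943454,  0.70560269, -0.6106813 ],
       [ 0.2691018 , -0.54824027, -0.79184394]]), 't': array([0.55736022, 0.21854336, 0.8500645 ])}
wrist {'fovy': 60.9599216540497, 'cx': 316.4162648318563, 'cy': 196.93642830108723, 'T_tool_cam': array([[ 6.03929439e-04, -9.63388099e-01, -2.68110063e-01,
         6.81474396e-02],
       [ 9.99999803e-01,  5.36025918e-04,  3.26464173e-04,
        -5.36133119e-05],
       [-1.70797757e-04, -2.68110208e-01,  9.63388233e-01,
        -1.41493231e-01],
       [ 0.00000000e+00,  0.00000000e+00,  0.00000000e+00,
         1.00000000e+00]])}
```

View pics/scene0.png

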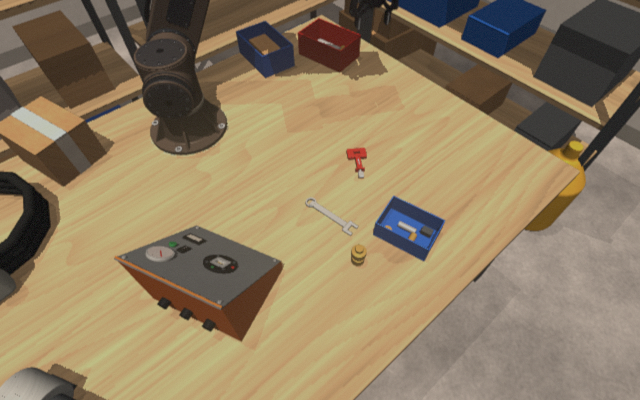

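View pics/side0.png

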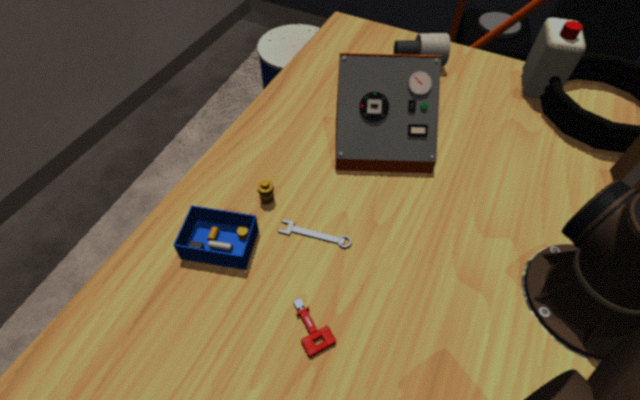

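The scene view shows the key at about (357,160) with its steel tip at (361,176), and the isolator plate at about (221,263). The side view has the key at (317,335) with its tip at (299,303), and the plate at (374,106). The wrench, coupling and bin are clear of the key.

```bash
cat > h.py <<'E'
import numpy as np, cv2
from station import manip, vision
from scipy.spatial.transform import Rotation as Ro
def cam(n,s=None):
    m=vision.camera_model(n); f=200/np.tan(np.radians(m["fovy"])/2)
    if n=="wrist":
        T=np.eye(4);T[:3,:3]=Ro.from_rotvec(s["eef_rot"]).as_matrix();T[:3,3]=s["tool_pos"]
        T=T@m["T_tool_cam"]; R=T[:3,:3].T; t=-R@T[:3,3]
    else: R,t=np.array(m["R"]),np.array(m["t"])
    return f,m["cx"],m["cy"],R,t
def ray(c,p):
    f,cx,cy,R,t=c; d=R.T@np.array([(p[0]-cx)/f,(p[1]-cy)/f,1]); return -R.T@t,d/np.linalg.norm(d)
def tri(rs):
    A=sum(np.eye(3)-np.outer(d,d) for o,d in rs); b=sum((np.eye(3)-np.outer(d,d))@o for o,d in rs)
    X=np.linalg.solve(A,b); return X,[round(1e3*np.linalg.norm((np.eye(3)-np.outer(d,d))@(X-o)),1) for o,d in rs]
def onz(r,z): o,d=r; return o+d*(z-o[2])/d[2]
def proj(c,X): f,cx,cy,R,t=c; q=R@X+t; return np.array([cx+f*q[0]/q[2],cy+f*q[1]/q[2]])
def blob(im,f,near,rad):
    m=f(cv2.cvtColor(im,cv2.COLOR_BGR2HSV).astype(int)).astype(np.uint8)
    yy,xx=np.mgrid[:400,:640]; m[(xx-near[0])**2+(yy-near[1])**2>rad**2]=0
    n,l,st,ce=cv2.connectedComponentsWithStats(m); k=1+np.argmax(st[1:,4]); return l==k,ce[k],st[k,4]
red=lambda h:((h[...,0]<8)|(h[...,0]>172))&(h[...,1]>150)&(h[...,2]>70)
steel=lambda h:(h[...,1]<60)&(h[...,2]>130)
E
python3 - <<'E'
from h import *
a=cv2.imread("pics/scene0.png");b=cv2.imread("pics/side0.png")
cs,cd=cam("scene"),cam("side")
def show(name,f,pa,pb,r):
    A=blob(a,f,pa,r);B=blob(b,f,pb,r); X,e=tri([ray(cs,A[1]),ray(cd,B[1])]); print(name,A[1],A[2],B[1],B[2],X.round(4),e); return A,B
A,B=show("keyred",red,(357,158),(317,335),25)
show("blade",steel,(361,176),(299,303),9)
show("plate",steel,(221,263),(374,106),14)
for c,m in((cs,A[0]),(cd,B[0])):
    ys,xs=np.nonzero(m); P=np.array([onz(ray(c,p),.012)[:2] for p in zip(xs,ys)]); ev,V=np.linalg.eigh(np.cov(P.T)); print(P.mean(0),np.sqrt(ev)*1e3,V[:,1])
v=np.hstack([cv2.resize(a[230:300,185:260],(400,373),interpolation=2),cv2.resize(b[75:145,335:410],(400,373),interpolation=2)])
cv2.imwrite("pics/iso.png",v)
E
```

```text
keyred [356.78242678 155.58577406] 239 [316.25513196 337.53372434] 682 [0.4627 0.3263 0.0072] [np.float64(1.3), np.float64(1.3)]
blade [360.57142857 173.2       ] 35 [298.24050633 302.63291139] 79 [0.5253 0.2816 0.0132] [np.float64(0.8), np.float64(0.8)]Traceback (most recent call last):
  File "<stdin>", line 8, in <module>
  File "<stdin>", line 5, in show
  File "h.py", line 21, in blob
    n,l,st,ce=cv2.connectedComponentsWithStats(m); k=1+np.argmax(st[1:,4]); return l==k,ce[k],st[k,4]
                                                       ~~~~~~~~~^^^^^^^^^^
    return _wrapfunc(a, 'argmax', axis=axis, out=out, **kwds)
    return bound(*args, **kwds)
ValueError: attempt to get argmax of an empty sequence
```

Run:
```python
from h import *
a=cv2.imread("pics/scene0.png");b=cv2.imread("pics/side0.png")
cs,cd=cam("scene"),cam("side")
v=np.hstack([cv2.resize(a[230:300,185:260],(400,373),interpolation=2),cv2.resize(b[75:145,335:410],(400,373),interpolation=2)])
cv2.imwrite("pics/iso.png",v)
st=lambda h:(h[...,2]>115)&(h[...,1]<90)
A=blob(a,st,(221,263),16);B=blob(b,st,(374,106),14);print(A[1:],B[1:])
for z in (0,):
  # centre by min-area rect of hull
  pr=[]
  for m in (A[0],B[0]):
    h=cv2.findContours(m.astype(np.uint8),0,2)[0][0]; pr.append(cv2.minAreaRect(h)); print(pr[-1])
  X,e=tri([ray(cs,pr[0][0]),ray(cd,pr[1][0])]);print("plate",X,e)
A=blob(a,red,(357,158),25);B=blob(b,red,(317,335),30)
for c,m in((cs,A[0]),(cd,B[0])):
    ys,xs=np.nonzero(m); P=np.array([onz(ray(c,p),.012)[:2] for p in zip(xs,ys)]); ev,V=np.linalg.eigh(np.cov(P.T)); print(P.mean(0),np.sqrt(ev)*1e3,V[:,1])
g=lambda h:(h[...,0]>40)&(h[...,0]<90)&(h[...,1]>60)
for f in(red,g):
  for im,p in((a,(221,263)),(b,(374,106))):
    try: r=blob(im,f,p,22);print(r[1:])
    except ValueError: print("-")
```

```text
(array([220.34065934, 261.89010989]), np.int32(91)) (array([373.34285714, 109.91428571]), np.int32(35))
((220.30003356933594, 261.9000244140625), (15.652474403381348, 7.602630615234375), 26.56505012512207)
((373.5, 109.5), (5.0, 11.0), 90.0)
plate [ 0.56939661 -0.20373432  0.12805519] [np.float64(1.0), np.float64(1.0)]
[0.46650177 0.32384429] [15.19712761 23.8703622 ] [-0.80729082  0.59015382]
[0.46468022 0.32410399] [15.47648087 23.50441492] [-0.80910445  0.58766486]
(array([232.125, 266.875]), np.int32(8))
(array([361.5, 105. ]), np.int32(8))
(array([211.61538462, 266.61538462]), np.int32(13))
(array([374.47619048,  93.61904762]), np.int32(21))
```

View pics/iso.png

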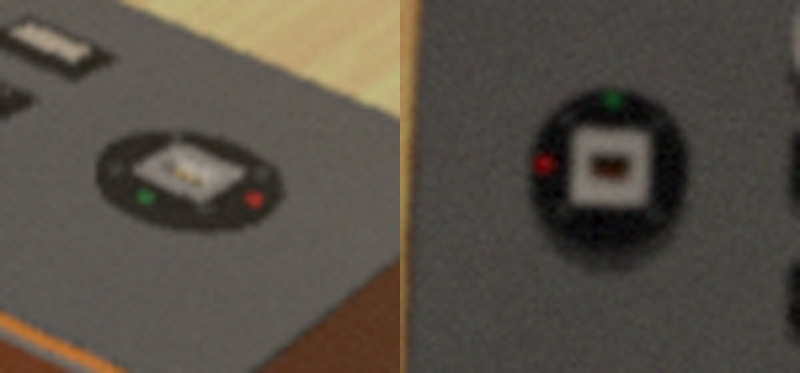

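The crops show the plate centre at scene (220.6,261.5) and side (374.4,106.3). The red dot is on the image-left side in the side view and the green dot is up. The keyhole's long side points at the red dot, so the switch is off.

```bash
cat >> h.py <<'E'
def iso(yaw):
    c,s=np.cos(yaw),np.sin(yaw); x=np.array([c*np.cos(np.radians(40)),s*np.cos(np.radians(40)),np.sin(np.radians(40))])
    y=np.array([-s,c,0]); return np.column_stack([x,y,np.cross(x,y)])
def go(Rt,p,s=None):
    s=s or manip.observe(); R=Ro.from_rotvec(s["eef_rot"]).as_matrix()
    d=R.T@(np.array(p)-s["tool_pos"])*1e3; w=Ro.from_matrix(R.T@Rt).as_rotvec(degrees=True)
    print("shift",d.round(1),"turn",w.round(2),"rows>=",max(np.linalg.norm(d)/62.5,np.linalg.norm(w)/10.7).round(1))
def tool(z,x):
    z=z/np.linalg.norm(z); x=x-z*(x@z); x/=np.linalg.norm(x); return np.column_stack([x,np.cross(z,x),z])
E
python3 - <<'E'
from h import *
cs,cd=cam("scene"),cam("side")
t=lambda p,q:tri([ray(cs,p),ray(cd,q)])
H,e=t((220.6,261.5),(374.4,106.3));print(H,e)
r,e=t((232.1,266.9),(361.5,105));g,e2=t((211.6,266.6),(374.5,93.6)); print(r-H,e,g-H,e2)
yr=np.arctan2(-(r-H)[0],(r-H)[1]);yg=np.arctan2((g-H)[1],(g-H)[0]);print(np.degrees([yr,yg]))
yaw=yr; I=iso(yaw); print(I)
# view pose: tool z=-z_iso, x=-x_iso, hole on the camera axis at 0.2 m
m=vision.camera_model("wrist")["T_tool_cam"]
for Rt in (tool(-I[:,2],-I[:,0]),tool(-np.cos(.52)*I[:,0]-.5*I[:,2],I[:,2])):
    C=Rt@(m[:3,3]+.20*m[:3,2]); print(H-C); go(Rt,H-C)
E
```

```text
[ 0.57092848 -0.20479249  0.13558221] [np.float64(1.6), np.float64(1.6)]
[0.02911727 0.01177624 0.00199997] [np.float64(1.0), np.float64(1.0)] [ 0.01014576 -0.02245258  0.01969996] [np.float64(0.5), np.float64(0.5)]
[-67.97954387 -65.68297627]
[[ 0.28721886  0.92705005 -0.24100524]
 [-0.71016154  0.3749376   0.59589629]
 [ 0.64278761  0.          0.76604444]]
[ 0.56275392 -0.18461167  0.18412851]
shift [-589.7 -569.4   47.1] turn [ 15.46 -37.93  42.6 ] rows>= 13.1
[ 0.58261351 -0.23371541  0.17868392]
shift [-627.5 -606.4   52.6] turn [-7.82 19.04 43.97] rows>= 14.0
```

```bash
python3 -m pendant '[-59,-57,5,1.5,-3.8,4.3, -118,-114,9,3.1,-7.6,8.5, -177,-171,14,4.6,-11.4,12.8, -236,-228,19,6.2,-15.2,17, -295,-285,24,7.7,-19,21.3, -354,-342,28,9.3,-22.8,25.6, -413,-399,33,10.8,-26.6,29.8, -472,-456,38,12.4,-30.3,34.1, -531,-512,42,13.9,-34.1,38.3, -590,-569,47,15.5,-37.9,42.6]' && python3 -m pendant '[0,0,0,0,0,0,0,0,0,0,0,0]'
python3 - <<'E'
from h import *
H=np.array([.571,-.2048,.1356]);I=iso(np.radians(-67))
go(tool(-I[:,2],-I[:,0]),[.563,-.185,.184])
E
```

```text
t: 1.4
tool_pos: [0.4887, -0.0053, 0.1955]
eef_rot: [1.408, 2.082, -0.512]
ft_force: [1.1, 1.1, -0.1]
finger_gap: 0.0854
grasp_force: 0.0
t: 1.65
tool_pos: [0.4879, -0.0034, 0.1953]
eef_rot: [1.407, 2.086, -0.512]
ft_force: [-0.1, 0.3, 0.0]
finger_gap: 0.0855
grasp_force: 0.0
shift [-143.4    1.6  134.8] turn [-0.67 -0.08 -0.75] rows>= 3.1
```

```bash
python3 -m pendant '[-48,0,45,0,0,0, -96,1,90,0,0,0, -143,2,135,-0.7,0,-0.7, -143,2,135,-0.7,0,-0.7, -143,2,135,-0.7,0,-0.7]'
python3 - <<'E'
from h import *
import json
s=manip.observe(); im=vision.read_camera("wrist"); cv2.imwrite("pics/w1.png",im)
json.dump({"tool_pos":s["tool_pos"].tolist(),"eef_rot":s["eef_rot"].tolist()},open("w1.json","w")); print(s["tool_pos"])
print(proj(cam("wrist",s),np.array([.571,-.2048,.1356])))
E
```

```text
t: 2.28
tool_pos: [0.5661, -0.1829, 0.1889]
eef_rot: [1.395, 2.104, -0.502]
ft_force: [-0.6, 0.5, -0.4]
finger_gap: 0.0857
grasp_force: 0.0
[ 0.56605396 -0.18293929  0.18890954]
[310.34101989 192.20025713]
```

View pics/w1.png

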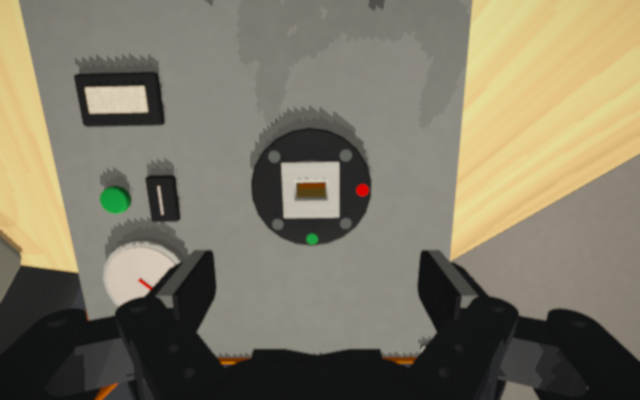

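The wrist view shows the plate and keyhole centred at about (311,190), the red dot at (362,190) and the green dot at (312,239). The fingers are at the lower edge and clear of the panel. I'll take a second view rolled about the tool axis.

Run:
```python
from h import *
import json
s=json.load(open("w1.json")); s={k:np.array(v) for k,v in s.items()}
R=Ro.from_rotvec(s["eef_rot"]).as_matrix(); m=vision.camera_model("wrist")["T_tool_cam"]
Rt=R@Ro.from_euler("z",80,degrees=True).as_matrix()
go(Rt,np.array([.571,-.2048,.1356])-Rt@(m[:3,3]+.21*m[:3,2]))
```

```text
shift [ 13.9 -16.2  -4.8] turn [ 2.000e-02 -3.000e-02  8.005e+01] rows>= 7.5
```

```bash
python3 -m pendant '[2,-2,-5,0,0,10, 4,-4,-5,0,0,20, 6,-6,-5,0,0,30, 7,-8,-5,0,0,40, 9,-10,-5,0,0,50, 11,-12,-5,0,0,60, 13,-14,-5,0,0,70, 14,-16,-5,0,0,80, 14,-16,-5,0,0,80, 14,-16,-5,0,0,80]'
cat > m.py <<'E'
from h import *
import json
def plate(im,g=(311,190),rad=60):
    hs=cv2.cvtColor(im,cv2.COLOR_BGR2HSV).astype(int)
    m,c,n=blob(im,lambda h:(h[...,2]>150)&(h[...,1]<60),g,rad)
    q=cv2.findContours(m.astype(np.uint8),0,2)[0]; q=cv2.convexHull(max(q,key=cv2.contourArea)); a=cv2.approxPolyDP(q,.06*cv2.arcLength(q,True),True)[:,0].astype(float)
    out=[a]
    for f in(red,lambda h:(h[...,0]>40)&(h[...,0]<90)&(h[...,1]>100)): out.append(blob(im,f,g,rad+5)[1])
    return out
E
python3 - <<'E'
from m import *
s=manip.observe(); im=vision.read_camera("wrist"); cv2.imwrite("pics/w2.png",im)
json.dump({"tool_pos":s["tool_pos"].tolist(),"eef_rot":s["eef_rot"].tolist()},open("w2.json","w"))
c=[];O=[]
for k in (1,2):
    s={a:np.array(v) for a,v in json.load(open(f"w{k}.json")).items()}; c.append(cam("wrist",s))
    a,r,g=plate(cv2.imread(f"pics/w{k}.png")); print(len(a),a.tolist(),r,g)
    # centre = crossing of diagonals
    L=lambda p,q:np.cross([*p,1],[*q,1])
    x=np.cross(L(a[0],a[2]),L(a[1],a[3])); O.append([x[:2]/x[2],r,g]); print(O[-1][0])
X=[]
for i in range(3):
    x,e=tri([ray(c[k],O[k][i]) for k in(0,1)]); X.append(x); print(x.round(5),e)
r,g=X[1]-X[0],X[2]-X[0]; print(np.degrees([np.arctan2(-r[0],r[1]),np.arctan2(g[1],g[0])]),np.linalg.norm(r),np.linalg.norm(g),np.degrees(np.arcsin(g[2]/np.linalg.norm(g))))
E
```

```text
t: 3.58
tool_pos: [0.5487, -0.1748, 0.1891]
eef_rot: [2.363, 0.702, 0.088]
ft_force: [-0.6, 0.1, -0.7]
finger_gap: 0.0852
grasp_force: 0.0
4 [[337.0, 162.0], [338.0, 216.0], [285.0, 217.0], [282.0, 164.0]] [361.92948718 189.56410256] [311.77777778 238.38888889]
[310.28077455 190.26071923]
4 [[289.0, 168.0], [341.0, 176.0], [332.0, 224.0], [282.0, 216.0]] [318.72955975 148.5408805 ] [358.98571429 204.44285714]
[310.84235669 196.44585987]
[ 0.57092 -0.20548  0.13418] [np.float64(0.6), np.float64(0.6)]
[ 0.59901 -0.19246  0.13448] [np.float64(0.5), np.float64(0.5)]
[ 0.58062 -0.22657  0.15453] [np.float64(0.5), np.float64(0.5)]
[-65.14701531 -65.3076623 ] 0.030963849732113906 0.03087237018451096 41.21785577935098
```

Run:
```python
from h import *
az=np.radians(-36); u=np.array([np.cos(az),np.sin(az),0]); K=np.array([.488,.309,.008]); m=vision.camera_model("wrist")["T_tool_cam"]
Rt=tool(np.array([0,0,-1.]),-u); p=K-Rt@(m[:3,3]+.26*m[:3,2]); print(p); go(Rt,p)
s=manip.observe(); print(s["joints"].round(2))
```

```text
[0.48700912 0.31074429 0.11666369]
shift [ 202.1 -382.7 -240.3] turn [  18.36   41.55 -106.09] rows>= 10.8
[-0.19  0.44  1.99 -1.13  0.62  1.73]
```

```bash
python3 -m pendant '[10,-20,-55,1,3,-7, 27,-50,-90,3,7,-17, 45,-85,-120,5,10,-26, 64,-120,-150,6,13,-34, 82,-155,-180,7,16,-42, 100,-190,-200,9,20,-50, 118,-225,-210,10,24,-59, 136,-260,-220,12,27,-68, 154,-295,-225,14,31,-77, 172,-330,-230,15,35,-86]'
python3 - <<'E'
from h import *
az=np.radians(-36); u=np.array([np.cos(az),np.sin(az),0])
go(tool(np.array([0,0,-1.]),-u),[.487,.311,.117])
E
```

```text
t: 4.88
tool_pos: [0.4895, 0.2567, 0.1443]
eef_rot: [1.398, 2.657, 0.052]
ft_force: [0.3, -0.2, 1.0]
finger_gap: 0.0854
grasp_force: 0.0
shift [49.  26.2 24.8] turn [  4.37   7.   -19.48] rows>= 2.0
```

```bash
python3 -m pendant '[24,13,12,2,3.5,-9.7, 49,26,25,4.4,7,-19.5, 49,26,25,4.4,7,-19.5, 49,26,25,4.4,7,-19.5]'
python3 - <<'E'
from h import *
import json
s=manip.observe(); im=vision.read_camera("wrist"); cv2.imwrite("pics/k1.png",im)
json.dump({"tool_pos":s["tool_pos"].tolist(),"eef_rot":s["eef_rot"].tolist()},open("k1.json","w")); print(s["tool_pos"],s["joints"].round(2))
E
```

```text
t: 5.38
tool_pos: [0.4872, 0.3092, 0.1172]
eef_rot: [0.983, 2.982, -0.001]
ft_force: [-0.9, -0.2, 0.8]
finger_gap: 0.0855
grasp_force: 0.0
[0.48720533 0.30922192 0.11724272] [ 0.45  0.56  1.79 -0.    0.79 -0.48]
```

View pics/k1.png

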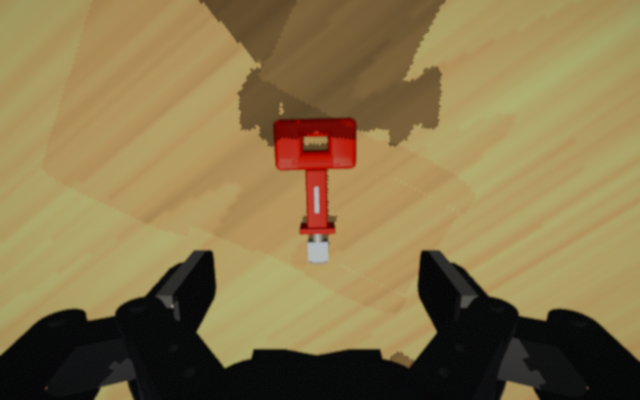

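The key is centred, its handle at about (315,144), the stem at (316,197), the shoulder at (318,228) and the blade at (318,249). Nothing else is nearby.

```bash
cat > key.py <<'E'
from h import *
import json
def keypose(k):
    s={a:np.array(v) for a,v in json.load(open(f"{k}.json")).items()}; c=cam("wrist",s); im=cv2.imread(f"pics/{k}.png")
    pr=proj(c,np.array([.47,.32,.012])); pb=proj(c,np.array([.524,.282,.012]))
    h,hc,n=blob(im,red,pr,90); b,bc,nb=blob(im,lambda h:(h[...,1]<60)&(h[...,2]>150),pb,25)
    P=lambda m,z:np.array([onz(ray(c,p),z)[:2] for p in np.argwhere(m)[:,::-1]])
    H=P(h,.016);B=P(b,.012); u=B.mean(0)-H.mean(0);u/=np.linalg.norm(u)
    for _ in range(3):
        w=np.array([-u[1],u[0]]); a=H@u; lat=H@w; a0=a.min()
        mid=lambda lo,hi:(lambda q:np.array([(a0+(lo+hi)/2),(q.max()+q.min())/2]))(lat[(a>a0+lo)&(a<a0+hi)])
        p1=mid(.008,.032);
        lb=B@w; p2=np.array([(B@u).mean(),(lb.max()+lb.min())/2]); p3=mid(.045,.075)
        d=np.degrees(np.arctan2(p2[1]-p1[1],p2[0]-p1[0])); u=Ro.from_euler("z",d,degrees=True).as_matrix()[:2,:2]@u
    print(k,"az",np.degrees(np.arctan2(u[1],u[0])),"dev",d,"stem off",(p3[1]-p1[1])*1e3,"red len",np.ptp(a)*1e3,"w",np.ptp(lat)*1e3, "tip-back",((B@u).max()-a.min())*1e3, "n",n,nb)
    w=np.array([-u[1],u[0]]); tip=(B@u).max(); 
    print("from tip: stem",(u*(tip-.056)+w*p2[1]).round(4),"from back",(u*(a.min()+.059)+w*p1[1]).round(4)); return c,hc,bc
if __name__=="__main__": keypose("k1")
E
python3 key.py
```

```text
k1 az -34.89329916498572 dev 0.00048053217723457097 stem off 0.24940045599297633 red len 86.4656144750382 w 57.56618774905042 tip-back 112.73597934487428 n 4947 470
from tip: stem [0.4866 0.3092] from back [0.4885 0.3079]
```

```bash
cat > plan.py <<'E'
from h import *
az=np.radians(-34.9); u=np.array([np.cos(az),np.sin(az),0]); al=np.radians(30); Z=np.array([0,0,1.])
RP=tool(-np.cos(al)*Z+np.sin(al)*u,-u); PP=np.array([.4876,.3085,.0065])+.002*u
E
python3 - <<'E'
from plan import *
go(RP,PP-RP[:,2]*.08)
E
```

```text
shift [37.5 -1.4 41.7] turn [ -0.41 -29.87  -1.57] rows>= 2.8
```

```bash
python3 -m pendant '[12,0,14,0,-10,-0.5, 25,-1,28,0,-20,-1, 37.5,-1.4,41.7,-0.4,-29.9,-1.6, 37.5,-1.4,41.7,-0.4,-29.9,-1.6, 37.5,-1.4,41.7,-0.4,-29.9,-1.6, 37.5,-1.4,41.7,-0.4,-29.9,-1.6]'
python3 - <<'E'
from plan import *
import json
s=manip.observe(); im=vision.read_camera("wrist"); cv2.imwrite("pics/k2.png",im)
json.dump({"tool_pos":s["tool_pos"].tolist(),"eef_rot":s["eef_rot"].tolist()},open("k2.json","w")); print(s["joints"].round(2))
from key import keypose
c1,h1,b1=keypose("k1");c2,h2,b2=keypose("k2")
for a,b in((h1,h2),(b1,b2)): print(tri([ray(c1,a),ray(c2,b)]))
go(RP,PP)
E
```

```text
t: 6.18
tool_pos: [0.4569, 0.3304, 0.0762]
eef_rot: [0.789, 2.514, -0.211]
ft_force: [0.7, 0.2, 0.7]
finger_gap: 0.0853
grasp_force: 0.0
[ 0.73  0.64  1.94 -0.93  0.65  0.55]
k1 az -34.9064056540208 dev 0.0004785366604580826 stem off 0.2488265125000222 red len 86.59630994898005 w 57.65220841628782 tip-back 112.90292716478434 n 4947 470
from tip: stem [0.4864 0.3095] from back [0.4881 0.3083]
k2 az -34.87682408015907 dev 0.0006699409385659665 stem off 0.014127647902539842 red len 90.56805680886704 w 56.95067724225433 tip-back 116.22435891016653 n 6137 289
from tip: stem [0.4853 0.3103] from back [0.4843 0.311 ]
(array([0.46433925, 0.32495232, 0.0062601 ]), [np.float64(0.0), np.float64(0.0)])
(array([0.52406733, 0.28329171, 0.01152338]), [np.float64(0.0), np.float64(0.0)])
shift [ 0.7 -0.5 80.1] turn [ 0.04 -0.07 -0.  ] rows>= 1.3
```

View pics/k2.png

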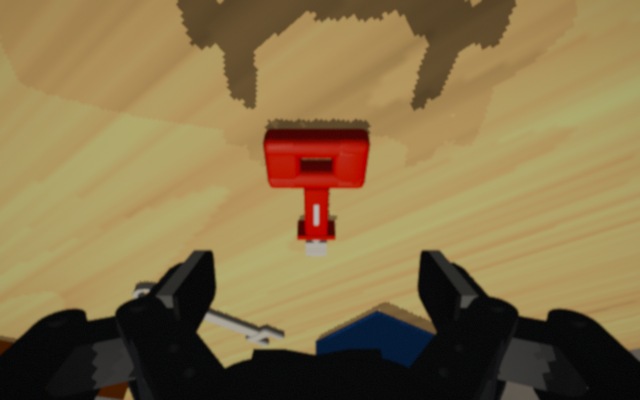

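Both wrist places put the key on the bench (red centroid z≈6 mm, blade 11.5 mm), on the gripper's midline. In this view the handle is at (316,158) and the blade at (316,248). Descending.

```bash
python3 -m pendant '[0,0,40,0,0,0, 0,-0.5,65,0,0,0, 0.7,-0.5,74,0,0,0, 0.7,-0.5,80,0,0,0, 0.7,-0.5,80,0,0,0, 0.7,-0.5,80,0,0,0]'
python3 - <<'E'
from plan import *
go(RP,PP); print(manip.observe()["tool_pos"])
E
```

```text
t: 6.98
tool_pos: [0.4888, 0.3086, 0.007]
eef_rot: [0.788, 2.514, -0.211]
ft_force: [0.0, 0.1, -0.5]
finger_gap: 0.0854
grasp_force: 0.0
shift [-0.6 -0.8  0.9] turn [ 0.02 -0.03  0.08] rows>= 0.0
[0.4888225  0.30856793 0.00699497]
```

```bash
python3 -m pendant '[0,0,0,0,0,0,0,0,0,0,0,0,0,0,0,0,0,0,0,0,0,0,0,0,0,0,0,0,0,0,0,0,0,0,0,0,0,0,0,0,0,0,0,0,0,0,0,0]' 1
python3 - <<'E'
from plan import *
import json
s=manip.observe(); print(s["tool_pos"],s["ft_force"]); json.dump({"tool_pos":s["tool_pos"].tolist(),"eef_rot":s["eef_rot"].tolist()},open("grip.json","w"))
E
```

```text
t: 7.98
tool_pos: [0.4888, 0.3083, 0.0065]
eef_rot: [0.788, 2.514, -0.212]
ft_force: [-3.1, 0.8, 4.4]
finger_gap: 0.0142
grasp_force: 59.3
[0.48880359 0.30833264 0.00650424] [-3.11228705  0.83595195  4.3728776 ]
```

```bash
cat >> plan.py <<'E'
import json,os
Hh=np.array([.5709,-.2055,.1342]); I=iso(np.radians(-65.2))
if os.path.exists("grip.json"):
    g={a:np.array(v) for a,v in json.load(open("grip.json")).items()}
    Rg=Ro.from_rotvec(g["eef_rot"]).as_matrix(); S=np.array([.4863,.3094,.008]); Ko=S+.028*u; Rk=np.column_stack([u,np.cross(Z,u),Z])
    pk=Rg.T@(Ko-g["tool_pos"]); Rtk=Rg.T@Rk   # key in tool
    def tgt(h,dx=0,dy=0):
        Rkt=np.column_stack([-I[:,2],I[:,1],I[:,0]]); Rt=Rkt@Rtk.T; return Rt,Hh+I@np.array([dx,dy,h])-Rt@pk
E
python3 - <<'E'
from plan import *
Rg_,p=tgt(.06); print("key in tool",pk,p,Rg_[:,2]); go(*tgt(.06))
d=Ro.from_rotvec(manip.observe()["eef_rot"]).as_matrix().T@np.array([0,0,150.]);print("lift",d)
E
```

```text
key in tool [-0.02269682 -0.00059045  0.0113563 ] [ 0.54791686 -0.15443197  0.19860971] [-0.14391482  0.31101802 -0.93944469]
shift [-366.8 -346.3   -9.9] turn [ 2.63 48.81 31.14] rows>= 8.1
lift [ -74.90578184   -0.14137488 -129.95808501]
```

```bash
sed -i 's/^    pk=.*/&; pk[1]=0/' plan.py; sed -i 's/pk=Rg.T@(Ko-g\["tool_pos"\]); Rtk/pk=Rg.T@(Ko-g["tool_pos"]); Rtk/' plan.py
python3 -m pendant '[-10,0,-17,0,0,0, -35,0,-60,0,0,0, -60,0,-104,0,0,0, -75,0,-130,0,0,0, -75,0,-130,0,0,0]'
python3 - <<'E'
from plan import *
print(pk); go(*tgt(.06))
im=vision.read_camera("wrist"); cv2.imwrite("pics/g1.png",im)
E
```

```text
t: 8.6
tool_pos: [0.4895, 0.3087, 0.1583]
eef_rot: [0.789, 2.512, -0.208]
ft_force: [0.3, 0.3, -1.4]
finger_gap: 0.0139
grasp_force: 58.6
[-0.02269682 -0.00059045  0.0113563 ]
shift [-291.2 -346.6  120.7] turn [ 2.83 48.81 31.1 ] rows>= 7.5
```

View pics/g1.png

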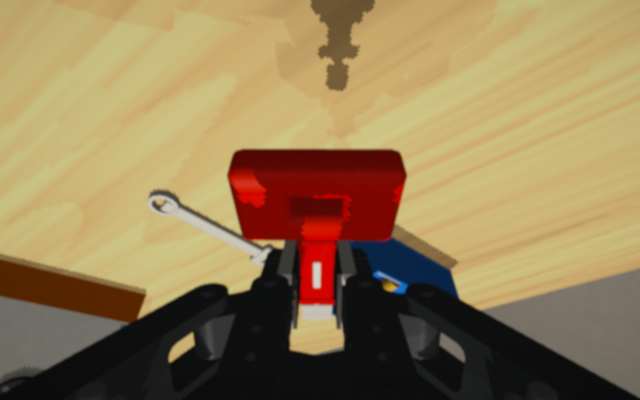

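The key is held square: the handle spans x 228 to 406, centre 317, on the tool's midline, and the blade tip is at (317,312). The wrench and bin are undisturbed.

```bash
sed -i 's/  # key in tool.*//; s/^    pk=.*/    pk=Rg.T@(Ko-g["tool_pos"]); pk[1]=0; Rtk=Rg.T@Rk/' plan.py
python3 - <<'E'
from plan import *
s=manip.observe(); c=cam("wrist",s); R=Ro.from_rotvec(s["eef_rot"]).as_matrix()
k=lambda x,y,z:proj(c,s["tool_pos"]+R@(pk+Rtk@np.array([x,y,z])*1)).round(1)
for a in[(-.087,.03,.008),(-.087,-.03,.008),(-.05,.03,.008),(-.05,-.03,.008),(-.087,.03,-.008),(-.087,-.03,-.008),(.0,0,.008),(.028,0,.004)]:print(a,k(*a))
m=blob(cv2.imread("pics/g1.png"),lambda h:((h[...,0]<8)|(h[...,0]>172))&(h[...,1]>150)&(h[...,2]>40),(317,200),110)[0]
for r in(150,152,158,180,200,220,235,238,241):
    x=np.nonzero(m[r])[0]; print(r,x.min() if len(x) else 0,x.max() if len(x) else 0)
go(*tgt(.06))
E
```

```text
(-0.087, 0.03, 0.008) [414.6 169.9]
(-0.087, -0.03, 0.008) [219.3 169.6]
(-0.05, 0.03, 0.008) [394.6 242.7]
(-0.05, -0.03, 0.008) [238.8 242.5]
(-0.087, 0.03, -0.008) [405.1 139. ]
(-0.087, -0.03, -0.008) [228.8 138.7]
(0.0, 0, 0.008) [316.5 304.3]
(0.028, 0, 0.004) [316.4 321.5]
150 249 316
152 237 396
158 233 400
180 229 404
200 235 399
220 240 393
235 243 390
238 244 389
241 251 337
shift [-291.6 -346.6  119.7] turn [ 2.67 48.81 31.12] rows>= 7.5
```

```bash
python3 -m pendant '[-32,-38,0,0.3,5.4,3.5, -65,-77,15,0.6,10.8,6.9, -97,-115,30,0.9,16.2,10.4, -130,-154,45,1.2,21.7,13.8, -162,-192,60,1.5,27.1,17.3, -194,-231,75,1.8,32.5,20.7, -227,-270,90,2.1,38,24.2, -259,-308,105,2.4,43.4,27.7, -291,-346,119,2.7,48.8,31.1, -291,-346,119,2.7,48.8,31.1]'
python3 - <<'E'
from plan import *
go(*tgt(.06)); print(manip.observe()["joints"].round(2))
E
```

```text
t: 9.9
tool_pos: [0.5469, -0.1578, 0.196]
eef_rot: [-1.532, -2.381, -0.266]
ft_force: [-1.1, 0.6, -1.4]
finger_gap: 0.0141
grasp_force: 58.7
shift [ 3.4  1.7 -1.5] turn [-0.17 -0.14 -0.43] rows>= 0.1
[-0.49  0.55  1.6   0.22  1.28 -1.01]
```

```bash
python3 -m pendant '[3.4,1.7,-1.5,-0.2,-0.1,-0.4, 3.4,1.7,-1.5,-0.2,-0.1,-0.4, 3.4,1.7,-1.5,-0.2,-0.1,-0.4]'
python3 - <<'E'
from plan import *
go(*tgt(.06)); s=manip.observe()
w=vision.read_camera("wrist");d=vision.read_camera("side");a=vision.read_camera("scene")
for n,i in(("w3",w),("d3",d),("s3",a)): cv2.imwrite(f"pics/{n}.png",i)
cr=lambda im,x,y,h:cv2.resize(im[y-h:y+h,x-h:x+h],(300,300),interpolation=2)
v=np.vstack([np.hstack([cr(d,374,95,35),cr(a,222,250,35)]),np.zeros((0,600,3),np.uint8)])
v=np.vstack([v,cv2.resize(w[150:350,170:470],(600,300)) if 0 else cv2.resize(w,(600,300+0))])
cv2.imwrite("pics/m3.png",v)
for n,c in(("wrist",cam("wrist",s)),("side",cam("side")),("scene",cam("scene"))): print(n,proj(c,Hh).round(1))
E
```

```text
t: 10.28
tool_pos: [0.5474, -0.1493, 0.2017]
eef_rot: [-1.517, -2.398, -0.271]
ft_force: [1.2, -0.3, -0.4]
finger_gap: 0.0144
grasp_force: 58.7
shift [-5.6 -2.4  1.3] turn [0.07 0.15 0.48] rows>= 0.1
wrist [311.8 342.6]
side [373.9 106.8]
scene [219.8 261.7]
```

View pics/m3.png

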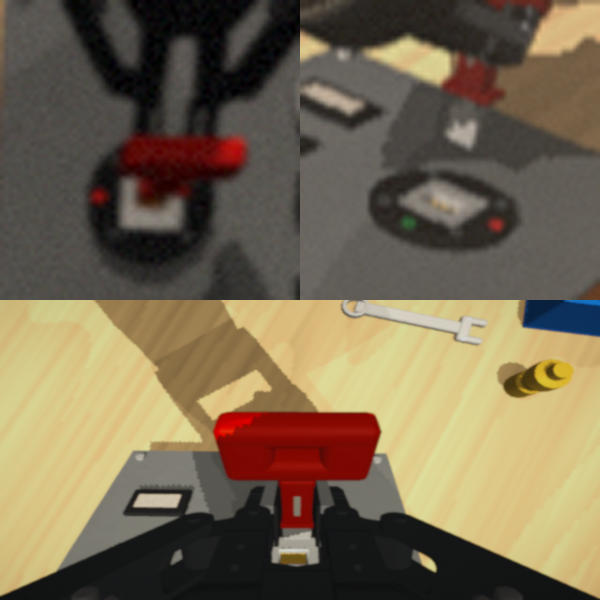

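The side crop shows the handle level across the slope, just above the plate. In the scene crop the blade hangs over the plate, and in the wrist view the plate and slot sit right below the stem. The previous correction was computed while the arm was still settling, so I'll redo it and lower to just above the hole.

```bash
python3 -m pendant '[-5.6,-2.4,1.3,0,0.15,0.5, -5.6,-2.4,1.3,0,0.15,0.5, -5.6,-2.4,1.3,0,0.15,0.5, -5.6,-2.4,1.3,0,0.15,0.5]'
python3 - <<'E'
from plan import *
go(*tgt(.06)); go(*tgt(.034))
E
```

```text
t: 10.92
tool_pos: [0.5474, -0.1559, 0.1984]
eef_rot: [-1.528, -2.388, -0.272]
ft_force: [0.5, -0.6, -0.7]
finger_gap: 0.0142
grasp_force: 58.7
shift [1.1 0.5 0.2] turn [ 0.11 -0.02 -0.11] rows>= 0.0
shift [-21.5   0.5  13.2] turn [ 0.11 -0.02 -0.11] rows>= 0.4
```

```bash
python3 -m pendant '[-11,0.5,7,0.1,0,-0.1, -21.5,0.5,13.2,0.1,0,-0.1, -21.5,0.5,13.2,0.1,0,-0.1, -21.5,0.5,13.2,0.1,0,-0.1, -21.5,0.5,13.2,0.1,0,-0.1]'
python3 - <<'E'
from plan import *
go(*tgt(.034)); s=manip.observe()
w=vision.read_camera("wrist");a=vision.read_camera("scene");d=vision.read_camera("side")
for n,i in(("w4",w),("d4",d),("s4",a)): cv2.imwrite(f"pics/{n}.png",i)
R=Ro.from_rotvec(s["eef_rot"]).as_matrix()
for n,c in(("wrist",cam("wrist",s)),("side",cam("side")),("scene",cam("scene"))): print(n,[proj(c,X).round(1).tolist() for X in (Hh,s["tool_pos"]+R@(pk+Rtk@[.028,0,0]))])
v=np.vstack([np.hstack([cv2.resize(i[y-28:y+28,x-28:x+28],(300,300),interpolation=2) for i,x,y in((d,374,100),(a,220,255))]),cv2.resize(w[250:400,195:435],(600,300+75),interpolation=2)[:300]])
cv2.imwrite("pics/m4.png",v)
E
```

```text
t: 11.55
tool_pos: [0.5545, -0.1697, 0.1789]
eef_rot: [-1.525, -2.389, -0.27]
ft_force: [0.2, 0.0, -1.6]
finger_gap: 0.0146
grasp_force: 58.7
shift [-0.1 -0.1  0.2] turn [ 0.02 -0.   -0.  ] rows>= 0.0
wrist [[316.4, 318.4], [316.7, 313.6]]
side [[373.9, 106.8], [374.1, 106.3]]
scene [[219.8, 261.7], [220.3, 259.3]]
```

View pics/m4.png

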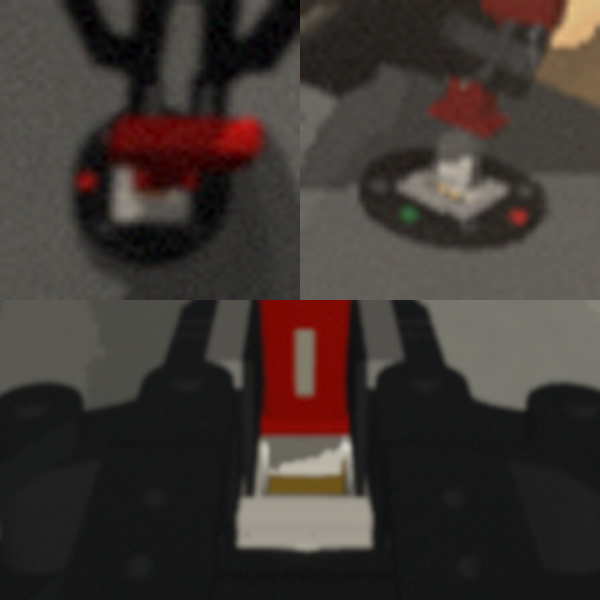

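The blade hangs centred above the slot. In the wrist crop the slot spans x 268 to 345 and the blade 265 to 350, and the visible slot edge at row 495 matches the predicted 494. Inserting in steps.

```bash
python3 -m pendant '[-3.5,0,2,0,0,0, -7,0,4,0,0,0, -10.4,0,6,0,0,0, -10.4,0,6,0,0,0]'
python3 - <<'E'
from plan import *
s=manip.observe(); print(I.T@s["ft_force"]); go(*tgt(.022)); go(*tgt(0))
E
```

```text
t: 12.2
tool_pos: [0.5576, -0.177, 0.169]
eef_rot: [-1.525, -2.388, -0.27]
ft_force: [0.8, 0.1, -0.8]
finger_gap: 0.0141
grasp_force: 58.7
[-0.35807891  0.73621732 -0.77231045]
shift [ 0.3  0.1 -0.4] turn [-0.01 -0.05 -0.03] rows>= 0.0
shift [-18.8   0.   10.6] turn [-0.01 -0.05 -0.03] rows>= 0.3
```

```bash
python3 -m pendant '[-4,0,2,0,0,0, -8,0,4.2,0,0,0, -12,0,6.5,0,0,0, -15,0,8.4,0,0,0, -15,0,8.4,0,0,0]'
python3 - <<'E'
from plan import *
s=manip.observe(); print(I.T@s["ft_force"]); go(*tgt(0))
E
```

```text
t: 12.82
tool_pos: [0.5624, -0.1871, 0.1561]
eef_rot: [-1.525, -2.388, -0.27]
ft_force: [0.5, 0.2, -0.5]
finger_gap: 0.0144
grasp_force: 58.7
[-0.31314703  0.50362006 -0.35641485]
shift [-3.9 -0.   2.3] turn [-0.   -0.04 -0.02] rows>= 0.1
```

```bash
for i in 1 2; do python3 -m pendant '[-1.3,0,0.75,0,0,0, -2.6,0,1.5,0,0,0, -2.6,0,1.5,0,0,0]' >/dev/null
python3 - <<'E'
from plan import *
s=manip.observe(); print(I.T@s["ft_force"]); go(*tgt(0))
E
done
```

```text
[ 2.01057527 -2.35236062 15.76159872]
shift [-3.3 -0.2  2.1] turn [ 0.01 -0.16  0.02] rows>= 0.1
[ 6.00349336 -4.41282015 37.36849668]
shift [-3.1 -0.3  2. ] turn [ 0.01 -0.37  0.06] rows>= 0.1
```

```bash
python3 -m pendant '[2.2,0,-1.3,0,0,0, 3.5,0,-2,0,0,0, 3.5,0,-2,0,0,0]' && python3 -m pendant '[0,0,0,0,0,0,0,0,0,0,0,0,0,0,0,0,0,0,0,0,0,0,0,0,0,0,0,0,0,0]' 0
python3 - <<'E'
from plan import *
s=manip.observe(); print(I.T@s["ft_force"]); go(*tgt(0))
E
```

```text
t: 13.95
tool_pos: [0.5627, -0.1875, 0.1557]
eef_rot: [-1.524, -2.388, -0.271]
ft_force: [-2.6, 5.6, 9.9]
finger_gap: 0.0143
grasp_force: 59.5
t: 14.58
tool_pos: [0.563, -0.1882, 0.1548]
eef_rot: [-1.525, -2.389, -0.27]
ft_force: [0.0, 0.5, -0.4]
finger_gap: 0.0855
grasp_force: 0.0
[-0.54719532  0.20029047 -0.02327644]
shift [-2.3 -0.1  1.5] turn [ 0.01 -0.02 -0.01] rows>= 0.0
```

```bash
python3 -m pendant '[0,0,-15,0,0,0, 0,0,-50,0,0,0, 0,0,-90,0,0,0, 0,0,-120,0,0,0, 0,0,-120,0,0,0, 0,0,-120,0,0,0]'
python3 - <<'E'
from plan import *
s=manip.observe(); cv2.imwrite("pics/d5.png",vision.read_camera("side"));cv2.imwrite("pics/s5.png",vision.read_camera("scene"));cv2.imwrite("pics/w5.png",vision.read_camera("wrist"))
json.dump({"tool_pos":s["tool_pos"].tolist(),"eef_rot":s["eef_rot"].tolist()},open("w5.json","w"))
cs,cd,cw=cam("scene"),cam("side"),cam("wrist",s)
rd=lambda h:((h[...,0]<8)|(h[...,0]>172))&(h[...,1]>120)&(h[...,2]>40)
X=Hh+.068*I[:,2]; print([proj(c,X).round(1) for c in(cs,cd,cw)])
B=[]
for n,c,r in(("s5",cs,26),("d5",cd,22),("w5",cw,110)):
    m=blob(cv2.imread(f"pics/{n}.png"),rd,proj(c,X),r); B.append(m[1]); print(n,m[1:])
    if n=="w5":
        ys,xs=np.nonzero(m[0]); print(xs.min(),xs.max(),ys.min(),ys.max())
x,e=tri([ray(cs,B[0]),ray(cd,B[1])]); print("red centroid in iso",I.T@(x-Hh),e)
Rt=tool(-I[:,2],-I[:,1]); go(Rt,Hh+.125*I[:,2]); print(s["joints"].round(2))
E
```

```text
t: 15.32
tool_pos: [0.5799, -0.2253, 0.2673]
eef_rot: [-1.525, -2.388, -0.27]
ft_force: [-0.2, -0.5, -0.2]
finger_gap: 0.0855
grasp_force: 0.0
[array([225.6, 233.8]), array([377.5, 101.8]), array([317.1, 152.2])]
s5 (array([226.81802426, 237.04506066]), np.int32(577))
d5 (array([376.93280632, 104.77865613]), np.int32(253))
w5 (array([316.85648767, 154.91056755]), np.int32(5233))
274 360 117 219
red centroid in iso [-0.0055812   0.00059153  0.05901774] [np.float64(0.7), np.float64(0.7)]
shift [83.   0.2 69.7] turn [ 46.81 -46.82 -80.79] rows>= 9.8
[-0.56  0.57  1.36  0.19  1.51 -1.03]
```

Run:
```python
from plan import *
s={a:np.array(v) for a,v in json.load(open("w5.json")).items()}; c=cam("wrist",s); im=cv2.imread("pics/w5.png")
rd=lambda h:((h[...,0]<8)|(h[...,0]>172))&(h[...,1]>120)&(h[...,2]>40)
m=blob(im,rd,proj(c,Hh+.068*I[:,2]),110)[0]
for r in range(118,221,6):
    x=np.nonzero(m[r])[0]; xs=[x.min(),x.max()]
    P=[]
    for q in xs:
        o,d=ray(c,(q,r)); o=I.T@(o-Hh);d=I.T@d; t=(-.008-o[0])/d[0]; P.append((o+t*d)*1e3)
    print(r,xs,P[0].round(1),P[1].round(1))
print(proj(c,Hh),im[215:245:2,317].tolist())
```

```text
118 [np.int64(280), np.int64(344)] [ -8.  -25.1  90.8] [-8.  18.1 90.9]
124 [np.int64(276), np.int64(358)] [ -8.  -28.2  86.1] [-8.  28.  86.2]
130 [np.int64(275), np.int64(359)] [ -8.  -29.3  81.2] [-8.  29.1 81.3]
136 [np.int64(274), np.int64(359)] [ -8.  -30.5  76.1] [-8.  29.6 76.3]
142 [np.int64(275), np.int64(359)] [ -8.  -30.2  70.9] [-8.  30.1 71.1]
148 [np.int64(276), np.int64(358)] [ -8.  -29.9  65.6] [-8.  29.8 65.7]
154 [np.int64(276), np.int64(358)] [ -8.  -30.4  60.1] [-8.  30.3 60.2]
160 [np.int64(277), np.int64(357)] [ -8.  -30.1  54.3] [-8.  30.1 54.5]
166 [np.int64(279), np.int64(355)] [ -8.  -29.1  48.5] [-8.  29.1 48.6]
172 [np.int64(307), np.int64(327)] [-8.  -7.8 42.4] [-8.   7.8 42.5]
178 [np.int64(307), np.int64(327)] [-8.  -7.9 36.1] [-8.   7.9 36.2]
184 [np.int64(307), np.int64(327)] [-8.  -8.  29.6] [-8.   8.1 29.7]
190 [np.int64(306), np.int64(328)] [-8.  -8.9 22.9] [-8.   9.1 22.9]
196 [np.int64(306), np.int64(328)] [-8.  -9.1 15.9] [-8.   9.3 16. ]
202 [np.int64(307), np.int64(326)] [-8.  -8.4  8.7] [-8.   7.8  8.7]
208 [np.int64(301), np.int64(332)] [ -8.  -13.7   1.2] [-8.  13.1  1.2]
214 [np.int64(300), np.int64(333)] [ -8.  -14.8  -6.6] [-8.  14.2 -6.6]Traceback (most recent call last):
  File "<stdin>", line 6, in <module>
    return umr_minimum(a, axis, None, out, keepdims, initial, where)
ValueError: zero-size array to reduction operation minimum which has no identity
```

The wrist geometry shows the key standing square and home: the stem is at y ±8, the handle at ±30, and the handle's lower edge at z≈47 mm. Moving to the handle pre-grasp next, with the tool along the panel normal.

Run:
```python
from plan import *
Rt=tool(-I[:,2],-I[:,1]); p=Hh+.15*I[:,2]; print(p); go(Rt,p)
```

```text
[ 0.53045721 -0.11797378  0.24910667]
shift [104.7   0.3  57.3] turn [ 46.81 -46.82 -80.79] rows>= 9.8
```

```bash
python3 -m pendant '[20,0,0,4.2,-4.2,-7.3, 40,0,0,8.5,-8.5,-14.6, 60,0,5,12.7,-12.7,-22, 80,0,12,17,-17,-29.3, 95,0,20,21.2,-21.2,-36.6, 104.7,0.3,30,25.5,-25.5,-44, 104.7,0.3,40,29.7,-29.7,-51.3, 104.7,0.3,50,34,-34,-58.6, 104.7,0.3,57.3,38.2,-38.2,-66, 104.7,0.3,57.3,42.5,-42.5,-73.3]' && python3 -m pendant '[0,0,0,0,0,0, 0,0,0,0,0,0]'
python3 - <<'E'
from plan import *
Rt=tool(-I[:,2],-I[:,1]); p=Hh+.15*I[:,2]; go(Rt,p);print(manip.observe()["joints"].round(2))
E
```

```text
t: 16.73
tool_pos: [0.5305, -0.1176, 0.2488]
eef_rot: [-0.408, 2.864, -0.919]
ft_force: [0.6, -0.1, -0.1]
finger_gap: 0.0857
grasp_force: 0.0
t: 16.98
tool_pos: [0.5312, -0.1184, 0.2499]
eef_rot: [-0.394, 2.867, -0.915]
ft_force: [0.1, -0.5, -0.0]
finger_gap: 0.0857
grasp_force: 0.0
shift [0.6 0.9 0.3] turn [ 4.31 -4.37 -7.69] rows>= 0.9
[-0.09  0.33  1.93 -0.84  0.81 -1.36]
```

```bash
python3 -m pendant '[0.6,0.9,0.3,4.3,-4.4,-7.7, 0.6,0.9,0.3,4.3,-4.4,-7.7, 0.6,0.9,0.3,4.3,-4.4,-7.7, 0.6,0.9,0.3,4.3,-4.4,-7.7]' >/dev/null
python3 - <<'E'
from plan import *
Rt=tool(-I[:,2],-I[:,1]); go(Rt,Hh+.048*I[:,2]);s=manip.observe();print(s["joints"].round(2))
im=vision.read_camera("wrist"); cv2.imwrite("pics/w6.png",im); c=cam("wrist",s)
rd=lambda h:((h[...,0]<8)|(h[...,0]>172))&(h[...,1]>120)&(h[...,2]>40)
m=blob(im,rd,proj(c,Hh+.085*I[:,2]),150)
ys,xs=np.nonzero(m[0]); print(m[1:],[xs.min(),xs.max(),ys.min(),ys.max()],[proj(c,Hh+I@np.array([a,b,.087])).round(1).tolist() for a in(-.008,.008) for b in(-.03,.03)])
E
```

```text
shift [1.000e-01 4.000e-01 1.019e+02] turn [-0.03  0.05  0.01] rows>= 1.6
[-0.08  0.32  1.99 -1.01  0.72 -1.33]
(array([329.80290046, 203.59558339]), np.int32(3034)) [np.int64(310), np.int64(348), np.int64(158), np.int64(254)] [[328.7, 166.9], [327.8, 256.8], [302.5, 166.8], [303.5, 256.8]]
```

```bash
python3 -m pendant '[0,0.2,30,0,0,0, 0,0.2,50,0,0,0, 0,0.2,50,0,0,0, 0,0.2,50,0,0,0]' >/dev/null
python3 - <<'E'
from plan import *
Rt=tool(-I[:,2],-I[:,1]); go(Rt,Hh+.048*I[:,2]);s=manip.observe();print(s["joints"].round(3))
E
```

```text
shift [ 0.  -0.1 52.4] turn [-0.07  0.09  0.13] rows>= 0.8
[-0.135  0.393  2.009 -1.124  0.645 -1.238]
```

Joint 4 is near its limit here (-1.12). I'll lean the tool 20° in the plane of the handle's faces, which keeps the pads flat on them and eases joint 4 over the whole turn.

```bash
cat >> plan.py <<'E'
def hand(phi,be=20,h=.070,back=0):
    # phi: clockwise turn (deg) of key from off
    be=np.radians(be); Rt=tool(-np.cos(be)*I[:,2]-np.sin(be)*I[:,1],-I[:,1]); A=Ro.from_rotvec(-np.radians(phi)*I[:,2]).as_matrix(); Rt=A@Rt
    return Rt,Hh+h*I[:,2]+Rt[:,2]*(.019-back)
E
python3 - <<'E'
from plan import *
go(*hand(0,back=.05));
E
```

```text
shift [-10.7  -0.1   1.3] turn [-0.1  20.09  0.12] rows>= 1.9
```

```bash
python3 -m pendant '[-5,0,0,0,10,0, -10.7,0,1.3,0,20,0, -10.7,0,1.3,0,20,0, -10.7,0,1.3,0,20,0, -10.7,0,1.3,0,20,0]' >/dev/null
python3 - <<'E'
from plan import *
s=manip.observe();print(s["joints"].round(3)); go(*hand(0))
E
```

```text
[-0.057  0.522  1.799 -0.914  1.07  -1.372]
shift [-0.5 -0.1 49.9] turn [-0.12  0.18  0.12] rows>= 0.8
```

```bash
python3 -m pendant '[-0.5,0,25,0,0,0, -0.5,0,40,0,0,0, -0.5,0,50,0,0,0, -0.5,0,50,0,0,0, -0.5,0,50,0,0,0]'
python3 - <<'E'
from plan import *
s=manip.observe();print(s["joints"].round(3),I.T@s["ft_force"]); go(*hand(0))
E
```

```text
t: 19.27
tool_pos: [0.5516, -0.1776, 0.1738]
eef_rot: [0.424, -2.73, 1.087]
ft_force: [0.0, -0.6, -0.5]
finger_gap: 0.0851
grasp_force: 0.0
[-0.118  0.571  1.833 -0.983  0.988 -1.322] [ 0.07315295 -0.217286   -0.73923276]
shift [ 0.7 -0.1 -0.1] turn [-0.13  0.12  0.13] rows>= 0.0
```

```bash
python3 -m pendant '[0,0,0,0,0,0,0,0,0,0,0,0,0,0,0,0,0,0,0,0,0,0,0,0,0,0,0,0,0,0,0,0,0,0,0,0,0,0,0,0,0,0]' 1
python3 - <<'E'
from plan import *
s=manip.observe();print(I.T@s["ft_force"],I.T@s["ft_torque"]); go(*hand(0))
import itertools
for ph in (10,20,30,40,50,60,70,80,88): go(*hand(ph),s)
E
```

```text
t: 20.15
tool_pos: [0.5514, -0.1776, 0.1735]
eef_rot: [0.424, -2.73, 1.087]
ft_force: [-0.7, 5.5, 2.9]
finger_gap: 0.0155
grasp_force: 58.6
[-2.14548411  1.67842893  5.64698337] [-0.035716    0.72838456 -0.21021495]
shift [ 0.7 -0.4 -0.3] turn [-0.11  0.11  0.14] rows>= 0.0
shift [ 0.6  0.7 -0.3] turn [-3.53  0.11  9.54] rows>= 1.0
shift [ 0.3  1.8 -0.4] turn [-6.94  0.11 18.94] rows>= 1.9
shift [-0.2  2.8 -0.6] turn [-10.35   0.12  28.34] rows>= 2.8
shift [-0.8  3.8 -0.8] turn [-13.76   0.12  37.74] rows>= 3.8
shift [-1.5  4.6 -1.1] turn [-17.17   0.12  47.14] rows>= 4.7
shift [-2.4  5.2 -1.4] turn [-20.58   0.13  56.54] rows>= 5.6
shift [-3.4  5.7 -1.8] turn [-23.99   0.13  65.94] rows>= 6.6
shift [-4.4  6.  -2.1] turn [-27.4    0.13  75.35] rows>= 7.5
shift [-5.2  6.1 -2.4] turn [-30.12   0.13  82.87] rows>= 8.2
```

```bash
python3 -m pendant '[0,0.5,0,-1.7,0,4.7, 0,1,0,-3.5,0,9.5, 0,1.5,0,-5.2,0,14.2, -0.3,2,0,-6.9,0,19, -0.5,2.5,0,-8.6,0,23.6, -0.8,3,-0.2,-10.3,0,28.3, -1.1,3.5,-0.3,-12,0,33, -1.4,4,-0.5,-13.8,0,37.7, -1.4,4,-0.5,-13.8,0,37.7]'
python3 - <<'E'
from plan import *
s=manip.observe();print(s["joints"].round(2),I.T@s["ft_force"],I.T@s["ft_torque"]); go(*hand(40))
for ph in (60,75,82,87): go(*hand(ph),s)
E
```

```text
t: 21.28
tool_pos: [0.5515, -0.1748, 0.1714]
eef_rot: [0.534, 2.945, -0.815]
ft_force: [-2.2, 1.2, 6.2]
finger_gap: 0.0152
grasp_force: 59.0
[-0.2   0.52  1.8  -0.71  0.89 -0.93] [ 2.45558164 -1.43267071  6.07919856] [-0.15280433 -0.08298486 -0.00430457]
shift [ 0.7  0.2 -0.3] turn [0.04 0.13 0.03] rows>= 0.0
shift [ 0.3  2.5 -0.4] turn [-6.78  0.12 18.83] rows>= 1.9
shift [-0.4  4.  -0.7] turn [-11.9    0.11  32.94] rows>= 3.3
shift [-0.9  4.6 -0.8] turn [-14.28   0.1   39.52] rows>= 3.9
shift [-1.2  5.  -1. ] turn [-15.99   0.1   44.22] rows>= 4.4
```

Turning freely, with 6 N pressing the key home. Continuing to near the stop.

```bash
python3 -m pendant '[0.3,0.7,0,-1.7,0,4.7, 0.2,1.3,0,-3.4,0,9.4, 0,1.9,0,-5.1,0,14.1, 0,2.5,0,-6.8,0,18.8, -0.2,3,-0.2,-8.5,0,23.5, -0.4,3.5,-0.3,-10.2,0,28.2, -0.6,4,-0.5,-11.9,0,33, -0.6,4,-0.5,-11.9,0,33]'
python3 - <<'E'
from plan import *
s=manip.observe();print(s["joints"].round(2),I.T@s["ft_force"],I.T@s["ft_torque"]); 
for ph in (75,82,87,91): go(*hand(ph),s)
E
```

```text
t: 22.28
tool_pos: [0.5537, -0.1716, 0.1698]
eef_rot: [1.263, 2.595, -0.435]
ft_force: [0.2, -2.5, 4.3]
finger_gap: 0.0154
grasp_force: 58.8
[-0.27  0.47  1.85 -0.52  0.72 -0.56] [ 4.53865464 -0.86667054  1.76448726] [-0.0694937  -0.73608887  0.13163254]
shift [ 0.3 -0.2 -0.4] turn [0.02 0.14 0.06] rows>= 0.0
shift [ 0.2  0.6 -0.4] turn [-2.37  0.13  6.64] rows>= 0.7
shift [ 0.1  1.1 -0.4] turn [-4.07  0.13 11.34] rows>= 1.1
shift [ 0.   1.6 -0.5] turn [-5.43  0.13 15.11] rows>= 1.5
```

```bash
python3 -m pendant '[0.3,0.3,0,-1.2,0,3.3, 0.2,0.6,0,-2.4,0,6.6, 0.1,0.9,0,-3.2,0,9, 0.1,1.1,0,-4.1,0,11.3, 0.1,1.1,0,-4.1,0,11.3]'
python3 - <<'E'
from plan import *
s=manip.observe();print(I.T@s["ft_force"],I.T@s["ft_torque"]); 
for ph in (87,91,95): go(*hand(ph),s)
E
```

```text
t: 22.9
tool_pos: [0.5547, -0.1708, 0.1695]
eef_rot: [1.476, 2.431, -0.303]
ft_force: [0.9, -4.1, 5.0]
finger_gap: 0.0159
grasp_force: 58.7
[ 6.40731321 -0.89601789  1.1906151 ] [-0.04158034 -1.22119512  0.0912538 ]
shift [-0.  -0.2 -0.5] turn [0.06 0.13 0.04] rows>= 0.0
shift [-0.   0.3 -0.5] turn [-1.31  0.12  3.8 ] rows>= 0.4
shift [-0.1  0.7 -0.5] turn [-2.67  0.12  7.56] rows>= 0.7
```

```bash
python3 -m pendant '[0,0.3,-0.3,-1.3,0,3.8, 0,0.5,-0.3,-2,0,5.7, 0,0.5,-0.3,-2,0,5.7]'
python3 - <<'E'
from plan import *
s=manip.observe();print(I.T@s["ft_force"],I.T@s["ft_torque"]); 
for ph in (93,97): go(*hand(ph),s)
E
```

```text
t: 23.28
tool_pos: [0.5552, -0.1705, 0.1695]
eef_rot: [1.574, 2.342, -0.238]
ft_force: [3.4, -6.1, 2.0]
finger_gap: 0.0153
grasp_force: 58.8
[ 6.65313076  0.49820229 -2.91584727] [ 0.19176841 -1.44588851  0.35118006]
shift [-0.1 -0.1 -0.4] turn [0.02 0.12 0.03] rows>= 0.0
shift [-0.1  0.3 -0.4] turn [-1.35  0.12  3.79] rows>= 0.4
```

```bash
python3 -m pendant '[0,0.2,0.5,-0.7,0,2, 0,0.3,0.9,-1.4,0,3.8, 0,0.3,0.9,-1.4,0,3.8]'
python3 - <<'E'
from plan import *
s=manip.observe();print(I.T@s["ft_force"],I.T@s["ft_torque"]);
E
```

```text
t: 23.65
tool_pos: [0.5554, -0.1701, 0.1693]
eef_rot: [1.636, 2.28, -0.194]
ft_force: [-0.9, 0.9, 12.0]
finger_gap: 0.0155
grasp_force: 60.7
[ 6.79951525 -0.3998007   9.99122399] [-0.03830622 -0.76617771  0.71217179]
```

```bash
python3 -m pendant '[0,0,-0.5,0,0,-1.5,0,0,-0.5,0,0,-1.5,0,0,-0.5,0,0,-1.5,0,0,-0.5,0,0,-1.5,0,0,-0.5,0,0,-1.5]' 0 && python3 -m pendant '[0,0,-20,0,0,0, 0,0,-50,0,0,0, 0,0,-90,0,0,0, 0,0,-130,0,0,0, 0,0,-130,0,0,0, 0,0,-130,0,0,0]'
python3 - <<'E'
from plan import *
s=manip.observe();w=vision.read_camera("wrist");d=vision.read_camera("side");a=vision.read_camera("scene")
c=cam("wrist",s); print(proj(c,Hh).round(1),proj(c,Hh+I@[.03,0,.068]).round(1))
v=np.vstack([np.hstack([cv2.resize(i[y-40:y+40,x-53:x+53],(400,300),interpolation=2) for i,x,y in((d,374,100),(a,225,245))]),np.hstack([cv2.resize(w,(480,300)),np.zeros((300,320,3),np.uint8)])])
cv2.imwrite("pics/m7.png",v)
for n,i in(("d7",d),("s7",a),("w7",w)): cv2.imwrite(f"pics/{n}.png",i)
E
```

```text
t: 24.28
tool_pos: [0.5549, -0.17, 0.169]
eef_rot: [1.612, 2.301, -0.199]
ft_force: [0.7, 0.2, 0.5]
finger_gap: 0.0856
grasp_force: 0.0
t: 25.02
tool_pos: [0.5309, -0.1317, 0.2904]
eef_rot: [1.611, 2.301, -0.199]
ft_force: [-0.1, -1.2, -0.4]
finger_gap: 0.0856
grasp_force: 0.0
[316.8 201.9] [321.6 235.2]
```

View pics/m7.png

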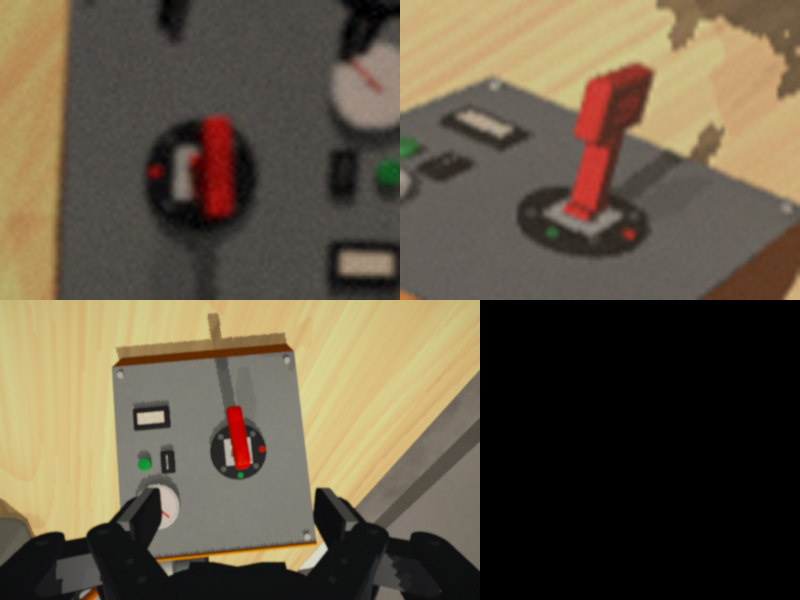

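The handle now lies along the slope, pointing to the green dot (side crop (218,165), turned about 86–90°). The shoulder sits on the plate and the gripper is clear. Torque had risen to 0.7 N m against the stop.

```bash
python3 -c "
from station import manip
print(manip.sign_off())"
```

```text
the job is handed in; nothing more can be done
None
```

The battery isolator is switched on: the key went fully home with the switch off, was let go, then gripped by its handle and turned clockwise to the stop, and I handed the job in at about 25 s with the gripper clear; no sign of the wrench, coupling or bin being touched.

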